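# Fetch the yellow-capped vial from the cooling case

### The arm

A 6-joint arm with a two-finger parallel gripper is mounted at the origin on the work surface. World frame = base frame: x ahead of the robot, y to its left, z up, the work surface at z = 0. Lengths are in m, angles in degrees, forces in N, time in s.
With the tool pointing down it reaches from about 0.375 to 0.9 m from the base axis. Payload 3.1 kg.
Tool frame: the origin (TCP) lies at the very end of the fingers, on their centre line; the grasp point (between the pads) lies 19 mm behind it; z points along the fingers, y is the line along which they close (so a half turn about z gives the same grasp; the last joint's range is limited). The gripper opens to 87 mm and grips with 3 to 60 N. Pads are 19 mm wide; open, the fingers measure 117 mm over their backs; the gripper's body (75 mm by 190 mm) begins 51 mm behind the grasp point.
Start: joints at [64.028, 30.224, 82.088, -0, 67.689, -10.227], TCP at [0.17, 0.602, 0.223] pointing down, gripper open.
Joint ranges: [-176.69, 176.69], [-43.24, 126.21], [12.49, 139.97], [-82, 262], [0, 151.66], [-163.58, 163.58]. Speed limits (degrees/s): [159.86, 159.86, 180, 180, 180, 180].

### API

Orientations are given as a 3x3 rotation matrix whose columns are the frame's x, y, z axes.
In Python, from rig import readout, cams, bot gives the robot as it stands.
- The arm moves only by the shell command python3 -m inch 'ROWS'. ROWS is JSON, a list of rows, each a list of 5 numbers: the shift along the world's x, y, z in cm, then the turn about the world's z in degrees, then the finger opening in cm, from 0 to 8.7. In form: [[dx, dy, dz, twist, fingers], ...]. A call has 1 to 10 rows; each row is the pose to reach, as a shift and turn from the pose commanded when the call began; what a row does not reach only later rows make up. A row lasts 1/12 s, in which the tool goes at most 41.7 mm and 7.16 degrees, less where a joint would pass 70% of its speed; a pose out of reach is approached as far as the arm can. A call with a gripper value outside its range is refused whole. The fingers move at their own pace and stop on an object; the grip force is fixed at half the most. Time passes only in rows, so rows that repeat a pose let the fingers close. It gives the time, the measured TCP pose, the force, the opening and the grip force at its end, in the units of the state.
- readout.read_state(): the state, without advancing time (a new reading comes with each control period).
- cams.capture(name): name is "side" or "top"; returns a dict with "image" (400x640x3 uint8, blue, green, red), "intrinsics" (3x3 intrinsics, pixels), "xyz" and "rotation" of the camera in the world. Camera axes: x right, y down, z forward; pixel columns grow to the right and rows downward; lengths in m; the calibration is good to about 2 mm. A picture is of the moment at which its call begins. There is no depth.
- bot.hand_in(): hands the job in; it is judged then, once.
The state is a dict: "time_s": time; "joint_positions": joint angles; "qvel": joint speeds; "tau": joint torques, N m; "position": TCP position; "tcp_rot": TCP orientation; "force": force on the tool from outside, world axes, zero at the start; "moment": the same for the moment, N m; "opening": opening from 0.0 (shut) to 1.0 (fully open); "grasp_force": force on a finger pad.
Only numpy, scipy, OpenCV 4.12 (cv2) and the standard library are available. Lean on these libraries where they do the work, as an engineer would, in place of code of your own. Each camera call takes 0.05 s, during which the arm holds its last target. There are 200 camera calls.

### The job

Slide open the clear lid over the yellow-capped vial, pushing it past the other lid, then take that vial out and stand it upright in the well of the round reader with the black top. Do not open the lid over the blue-capped vial, and leave that vial standing where it is; the lid you opened may stay open.

Things in the scene. Friction and masses are not known exactly. Their poses are not given: they have to be found in the camera images.
- case: White case fixed to the bench, 250 x 400 mm (x, y), 100 mm high at its runner lips. Origin: centre of its underside. Compartments: left (y 3 to 190 mm) and right (y -3 to -190 mm), 222 mm wide in x, floor 10 mm up; one vial in each, which in which varies. Two clear lids slide along case y at 83-87 mm (left) and 91-95 mm (right) above the origin: left runs under right, right over left.
- left_lid (a joint): Clear lid, black edges, over the left (+y) half. In m: 0 shut, grows sliding to case -y, 0.155 fully open; starts up to 0.02 ajar; drags about 2 N, stays where left. Handle: upright black fin on top, 60 mm along case x, 12 mm thick in y, from 87 to 137 mm above the case origin, centred at case x 0, y = 185 mm minus the joint value. The lid ends 11 mm outside the fin centre.
- right_lid (a joint): Clear lid, red edges, over the right (-y) half. In m: 0 shut, grows sliding to case +y, 0.155 fully open; starts up to 0.02 ajar; drags about 2 N, stays where left. Handle: upright red fin on top, 60 mm along case x, 12 mm thick in y, from 95 to 137 mm above the case origin, centred at case x 0, y = -185 mm plus the joint value. The lid ends 11 mm outside the fin centre.
- yellow_vial: The vial to fetch: upright glass cylinder 30 mm across, 68 mm high with its yellow cap (top 18 mm, same width), 30 to 65 g, loose. Origin: centre of its underside; z up. Stands on a compartment's floor, 95 to 125 mm from the case's middle along case y, within 20 mm of it along x.
- blue_vial: Same size of vial with a blue cap, standing likewise in the other compartment. To be left alone. Origin: centre of its underside.
- reader_well (a point): Centre of the floor of the well in the reader: a round white block 110 mm across with a black top, 68 mm high, fixed to the bench. The well is round, 54 mm in diameter and 18 mm deep; its floor is 50 mm above the bench.
Things that resemble listed ones, but are neither listed nor needed, are in the scene too. What is meant by the part that bears reader_well is not orange, pink or purple, and is the larger of those in its own colour.

How it is judged:
By the outcome, as a careful person would: the job done as asked, in the order asked, and still so for the second after the job is handed in, with the robot touching nothing.
It also fails if it takes over 53 s, if anything falls off the work surface, if the arm or the gripper's body presses on something with over 40 N, if the wrist force passes 120 N, or if a joint passes its speed limit or range.

## Working session

There is one attempt and no reset: what is moved stays moved. The work goes in short steps, Python scripts to look and compute and a shell command to move; the robot and the scene stay as the last step left them, time stands still between calls to the robot, and variables do not carry over. Pictures are saved under pics/ and viewed, at most 10 in all, crops included, and the job is handed in when it is done.

```bash
ls; mkdir -p pics
python3 - <<'E'
from rig import readout,cams,bot
import cv2
print(readout.read_state())
for n in("top","side"):
    c=cams.capture(n);cv2.imwrite(f"pics/{n}0.png",c["image"]);print(n,c["intrinsics"],c["xyz"],c["rotation"])
E
```

```text
pics
{'time_s': 0.0, 'joint_positions': array([ 6.40266012e+01,  3.02767142e+01,  8.21585158e+01, -3.82782838e-04,
        6.76865281e+01, -1.02264482e+01]), 'qvel': array([ 0.01169625, -0.01901089,  0.02419381, -0.03318973, -0.06418818,
       -0.09756058]), 'tau': array([ 1.60850228e-03, -4.40045035e+01, -1.76599073e+01,  6.33270736e-02,
        5.81619004e-02, -1.76624039e-04]), 'position': array([0.1692544 , 0.60087933, 0.22158394]), 'tcp_rot': array([[-9.62470200e-01,  2.71385811e-01, -9.25129277e-04],
       [ 2.71387134e-01,  9.62468370e-01, -1.91314571e-03],
       [ 3.71207068e-04, -2.09241391e-03, -9.99997742e-01]]), 'force': array([-0.4736407 ,  0.58599516,  0.04632942]), 'moment': array([0.04744121, 0.04772993, 0.04476068]), 'grasp_force': 0.0, 'opening': 1.0013367036630219}
top [[402.72894455   0.         314.08747715]
 [  0.         402.72894455 201.85210287]
 [  0.           0.           1.        ]] [0.22989842 0.09060672 1.22142317] [[ 2.95577568e-02 -9.84295073e-01  1.74038930e-01]
 [-9.99553359e-01 -2.98736610e-02  8.04749549e-04]
 [ 4.40706897e-03 -1.73984983e-01 -9.84738444e-01]]
side [[379.71331872   0.         320.05182449]
 [  0.         379.71331872 196.48566882]
 [  0.           0.           1.        ]] [ 0.19443635 -0.60705078  0.55278502] [[ 0.93852297 -0.17624407  0.29683777]
 [-0.34513254 -0.4980246   0.79552186]
 [ 0.0076265  -0.84906391 -0.52823509]]
```

View pics/top0.png

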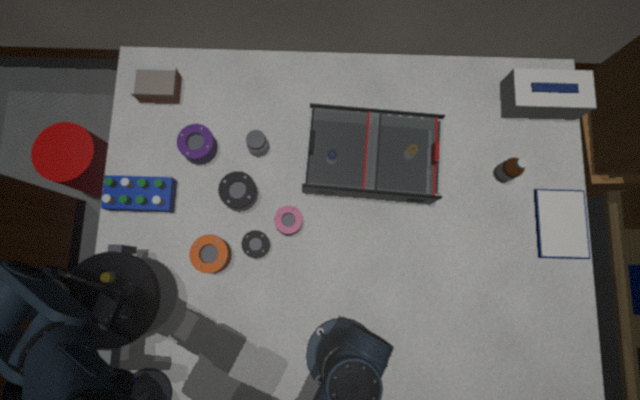

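View pics/side0.png

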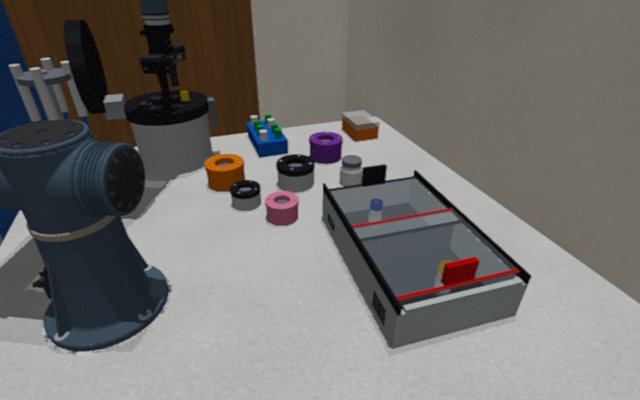

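The yellow-capped vial (top 411,151) is in the right compartment under the red lid, whose fin is at top (436,152). The blue vial (top 332,155) is in the left compartment. There are two black-topped readers: top (238,190), which is large, and top (255,243), which is small. The orange, purple and pink rings are excluded. The larger black one at (238,190), side (296,170), fits. I'll confirm in an enlarged crop.

Run:
```python
import cv2,numpy as np
t=cv2.imread("pics/top0.png");s=cv2.imread("pics/side0.png")
a=cv2.resize(t[90:270,180:450],None,fx=2.96,fy=2.96,interpolation=cv2.INTER_CUBIC)
cv2.imwrite("pics/tc.png",cv2.convertScaleAbs(a,alpha=1.6))
b=cv2.resize(s[140:350,220:530],None,fx=2.5,fy=2.5,interpolation=cv2.INTER_CUBIC)
cv2.imwrite("pics/sc.png",b)
print(a.shape,b.shape)
```

```text
(533, 799, 3) (525, 775, 3)
```

View pics/tc.png

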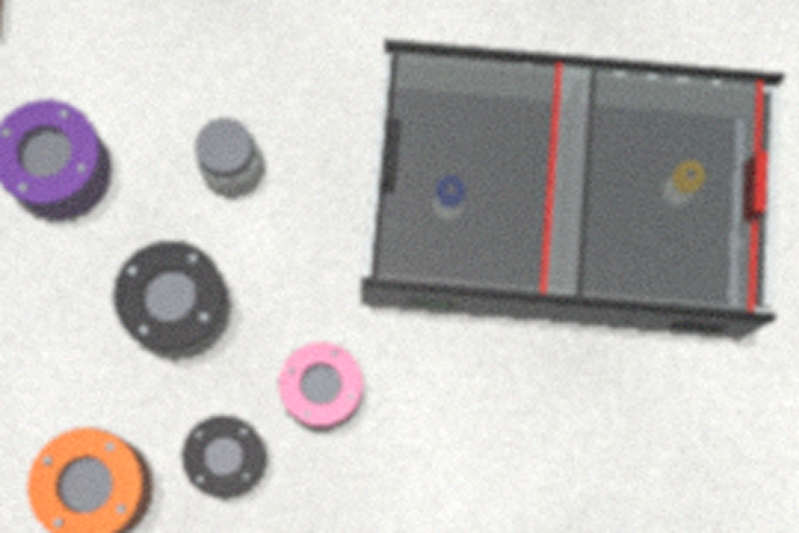

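View pics/sc.png

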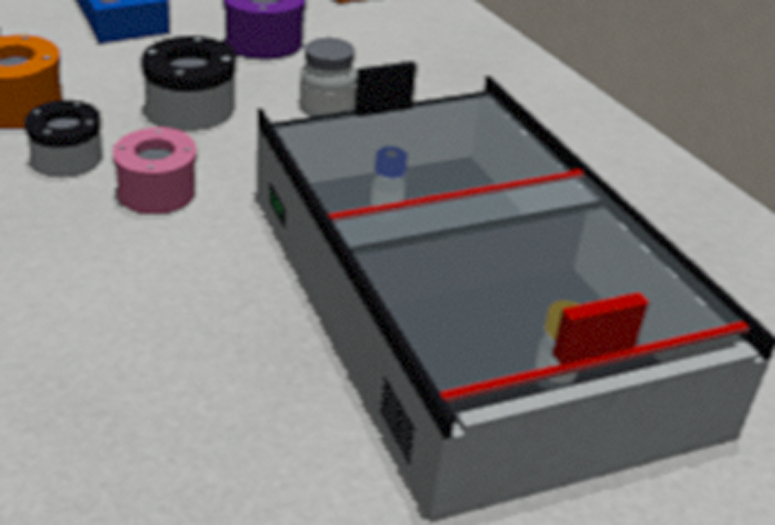

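The crops confirm the large black-topped reader at tc(171,298), sc(190,62), against the smaller black one at tc(225,457). They also confirm the yellow cap at tc(690,176), sc(563,306), and the red lid and fin over it. Next I triangulate.

```bash
cat > h.py <<'E'
import numpy as np, cv2
from rig import cams
C={n:cams.capture(n) for n in("top","side")}
def ray(n,p):
    c=C[n];d=c["rotation"]@np.linalg.inv(c["intrinsics"])@[p[0],p[1],1];return np.array(c["xyz"]),d/np.linalg.norm(d)
def tri(a,b):
    o1,d1=ray("top",a);o2,d2=ray("side",b)
    s=np.linalg.lstsq(np.c_[d1,-d2],o2-o1,rcond=None)[0];p,q=o1+s[0]*d1,o2+s[1]*d2
    return (p+q)/2,np.linalg.norm(p-q)
def plane(n,p,z):
    o,d=ray(n,p);return o+d*(z-o[2])/d[2]
def proj(n,P):
    c=C[n];q=c["intrinsics"]@c["rotation"].T@(np.array(P)-c["xyz"]);return q[:2]/q[2]
tc=lambda u,v:(180+u/2.96-.33,90+v/2.96-.33)
sc=lambda u,v:(220+u/2.5-.3,140+v/2.5-.3)
E
python3 - <<'E'
from h import *
np.set_printoptions(precision=4,suppress=True)
for n,a,b in [("yellowcap",(690,176),(563,306)),("bluecap",(452,188),(391,153)),("well rim",(171,297),(190,62)),("finL top",(760,152),(645,297)),("finN top",(760,212),(560,313)),
 ("rail TL",(388,44),(488,80)),("rail BL",(364,285),(262,112)),("rail TR",(780,78),(772,340)),("rail BR",(773,318),(450,420))]:
    print(n,*tri(tc(*a),sc(*b)))
K=[plane("top",tc(*p),.1) for p in [(388,44),(780,78),(364,285),(773,318)]]
print(K, sum(K)/4)
for i,j in((0,1),(2,3),(2,0),(3,1)):
    d=K[j]-K[i];print(np.linalg.norm(d),np.degrees(np.arctan2(d[1],d[0])))
print(plane("top",tc(690,176),.078),plane("top",tc(171,297),.068),plane("side",sc(190,62),.068))
E
```

```text
yellowcap [ 0.5955 -0.1929  0.0854] 0.0023400692694478713
bluecap [0.577  0.0426 0.0807] 0.00279417671991314
well rim [0.4642 0.3176 0.0609] 0.0014549214210741314
finL top [ 0.6069 -0.2482  0.1357] 0.0014781940290692402
finN top [ 0.5448 -0.2448  0.1383] 0.0031941269923042273
rail TL [0.72   0.1103 0.0975] 0.001276068210967039
rail BL [0.476  0.1249 0.0981] 0.005053799089429634
rail TR [ 0.697  -0.2814  0.0981] 0.0003698713949649119
rail BR [ 0.4534 -0.2683  0.0979] 0.0006945439467182757
[array([0.7196, 0.11  , 0.1   ]), array([ 0.696 , -0.2806,  0.1   ]), array([0.4731, 0.1255, 0.1   ]), array([ 0.4527, -0.2675,  0.1   ])] [ 0.5853 -0.0782  0.1   ]
0.3913332273153953 -93.4529927707647
0.3935055479636951 -92.9670211566906
0.2469980360861279 -3.586411546717565
0.2436649114128649 -3.0807590218190155
[ 0.599  -0.1953  0.078 ] [0.4621 0.3164 0.068 ] [0.4611 0.3044 0.068 ]
```

```bash
python3 -m inch '[[33,-40,0,-77.5,0],[33,-40,0,-77.5,0],[33,-40,0,-77.5,0],[33,-40,0,-77.5,0],[33,-40,0,-77.5,0],[33,-40,0,-77.5,0],[33,-40,0,-77.5,0],[33,-40,0,-77.5,0],[33,-40,0,-77.5,0],[33,-40,0,-77.5,0]]'
python3 - <<'E'
# refine reader and case from colour while the arm is away
from h import *
np.set_printoptions(precision=4,suppress=True)
t=cv2.imread("pics/top0.png");s=cv2.imread("pics/side0.png")
def blob(im,box,th,near,inv=True):
    x0,y0,x1,y1=box;g=cv2.cvtColor(im[y0:y1,x0:x1],cv2.COLOR_BGR2GRAY)
    m=(g<th).astype(np.uint8)
    n,l,st,ce=cv2.connectedComponentsWithStats(m)
    for i in range(1,n):
        if st[i,4]>60: print(th,st[i]+[x0,y0,0,0,0],ce[i]+[x0,y0])
for th in(45,60,75): blob(t,(210,165,265,215),th,None)
for th in(35,50): blob(s,(270,148,322,195),th,None)
for P in [(.462,.316,.068),(.462,.31,.068),(.462,.304,.068)]: print(proj("top",P),proj("side",P))
E
```

```text
time_s: 1.03
position: [0.4356, 0.2784, 0.2226]
tcp_rot: [[-0.04, 0.999, 0.0], [0.999, 0.04, 0.0], [0.0, 0.0, -1.0]]
force: [0.2, 0.6, 0.2]
opening: 0.322
grasp_force: 0.0
60 [219 173  38  36 704] [237.6804 190.7884]
75 [219 172  38  39 884] [237.9038 191.1154]
35 [270 148  17   7  79] [277.8101 150.6962]
35 [278 148  44  28 656] [299.6143 163.2546]
50 [270 148  17   7 103] [277.3883 150.5825]
50 [277 148  45  29 730] [299.5507 163.3205]
[237.5689 190.0374] [294.7956 162.6799]
[239.6218 190.0987] [295.4207 163.5937]
[241.6746 190.16  ] [296.0514 164.5158]
```

```bash
python3 -m inch '[[14,-57,0,-5.5,0],[14,-57,0,-5.5,0],[14,-57,0,-5.5,0],[14,-57,0,-5.5,0],[14,-57,0,-5.5,0],[14,-57,0,-5.5,0],[14,-57,0,-5.5,0],[14,-57,0,-5.5,0],[14,-57,0,-5.5,0],[14,-57,0,-5.5,0]]'
```

```text
time_s: 1.97
position: [0.5341, -0.1255, 0.2225]
tcp_rot: [[0.049, 0.999, -0.0], [0.999, -0.049, 0.001], [0.001, -0.0, -1.0]]
force: [1.1, -0.4, -0.6]
opening: 0.005
grasp_force: 0.0
```

```bash
python3 -m inch '[[4,-16.8,0,0,0],[4,-16.8,0,0,0],[4,-16.8,0,0,0],[4,-16.8,0,0,0],[4,-16.8,0,0,0],[4,-16.8,-4,0,0],[4,-16.8,-8,0,0],[4,-16.8,-11,0,0],[4,-16.8,-11,0,0]]'
python3 - <<'E'
from rig import cams
import cv2
t=cams.capture("top")["image"][130:190,380:480];s=cams.capture("side")["image"][180:340,360:540]
a=cv2.resize(t,(500,300),interpolation=2);b=cv2.resize(s,(338,300),interpolation=2)
import numpy as np
cv2.imwrite("pics/p1.png",np.hstack([a,b])[:,:800])
E
```

```text
time_s: 2.72
position: [0.5697, -0.2882, 0.1055]
tcp_rot: [[0.049, 0.999, -0.012], [0.999, -0.049, 0.009], [0.009, -0.013, -1.0]]
force: [-2.0, 1.1, -0.7]
opening: 0.004
grasp_force: 0.0
```

View pics/p1.png

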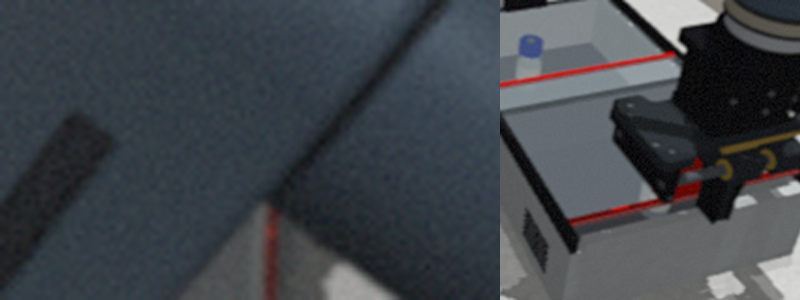

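The side view shows the closed finger behind the red fin on its outer side. Now I push along case +y.

```bash
python3 -m inch '[[0.1,1,0.3,0,0],[0.1,2,0.3,0,0],[0.2,3.5,0.3,0,0],[0.3,5.5,0.3,0,0],[0.4,7.5,0.3,0,0],[0.55,9.5,0.3,0,0],[0.65,11.5,0.3,0,0],[0.8,13.5,0.3,0,0],[0.85,14.5,0.3,0,0],[0.85,14.5,0.3,0,0]]'
python3 - <<'E'
from rig import cams
import cv2
s=cams.capture("side")["image"][140:350,300:540]
cv2.imwrite("pics/p2.png",cv2.resize(s,None,fx=2.5,fy=2.5,interpolation=2))
E
```

```text
time_s: 3.65
position: [0.5828, -0.1443, 0.117]
tcp_rot: [[0.046, 0.999, 0.001], [0.999, -0.046, 0.0], [0.0, 0.001, -1.0]]
force: [-0.5, -0.0, -0.2]
opening: 0.007
grasp_force: 0.0
```

View pics/p2.png

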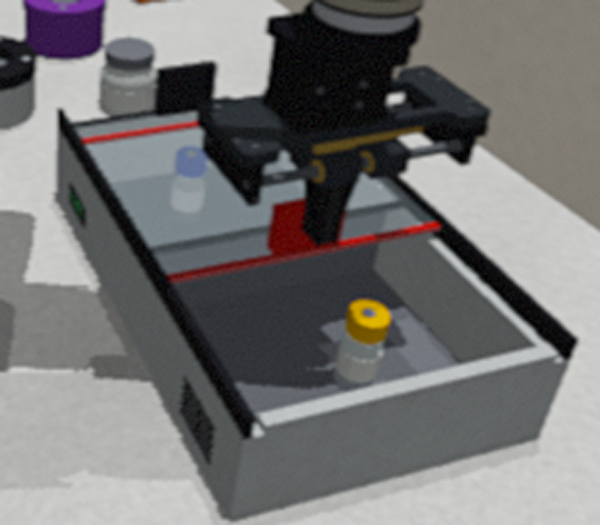

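The side view shows the red lid nearly fully open and the yellow vial exposed. Its cap top is at pics/p2 (368,312), which is side (447,264.5). I'll push a bit further, back off and rise clear.

```bash
python3 -m inch '[[0.05,0.6,0,0,0],[0.1,1.3,0,0,0],[0.1,1.5,0,0,0],[0.1,1.5,0,0,0]]'; python3 -m inch '[[0,-0.8,0,0,0],[-0.1,-1.5,3,0,2],[-0.1,-1.5,7,0,8.7],[-0.1,-1.5,9.5,0,8.7],[-0.1,-1.5,9.5,0,8.7]]'
python3 - <<'E'
from h import *
np.set_printoptions(precision=4,suppress=True)
s=C["side"]["image"];cv2.imwrite("pics/s3.png",s)
hsv=cv2.cvtColor(s,cv2.COLOR_BGR2HSV)
m=cv2.inRange(hsv,(18,150,100),(32,255,255));m[:220]=0;m[:,:400]=0
n,l,st,ce=cv2.connectedComponentsWithStats(m)
for i in range(1,n):
    if st[i,4]>20: print(st[i],ce[i])
print("vial at z.078 (side)",plane("side",(447,264.5),.078),tri(tc(690,176),(447,264.5)))
for P in[(.5985,-.195),(.596,-.193)]: print(proj("side",(*P,.078)),proj("side",(*P,.06)),proj("top",(*P,.078)))
E
```

```text
time_s: 4.03
position: [0.5836, -0.1323, 0.1155]
tcp_rot: [[0.05, 0.999, -0.0], [0.999, -0.05, 0.0], [0.0, -0.0, -1.0]]
force: [0.5, -0.0, -0.2]
opening: 0.006
grasp_force: 0.0
time_s: 4.45
position: [0.5861, -0.1501, 0.2164]
tcp_rot: [[0.051, 0.999, 0.011], [0.999, -0.051, -0.005], [-0.004, 0.011, -1.0]]
force: [0.9, -0.1, -0.5]
opening: 0.224
grasp_force: 0.0
[439 259  17  18 228] [446.5789 268.0219]
vial at z.078 (side) [ 0.6001 -0.1931  0.078 ] (array([ 0.5984, -0.1948,  0.0799]), np.float64(6.802005502465827e-05))
[446.9192 265.3566] [445.1419 272.6279] [412.6921 149.2753]
[445.1165 264.9715] [443.3655 272.2392] [412.0262 150.0691]
```

The vial measures (0.599, -0.194) with its cap top at z 0.080, which agrees with the expected 0.078. I'll hover over it.

```bash
python3 -m inch '[[1.5,-4.7,0,0,8.7],[1.5,-4.7,0,0,8.7],[1.5,-4.7,-5,0,8.7],[1.5,-4.7,-7.5,0,8.7],[1.5,-4.7,-7.5,0,8.7],[1.5,-4.7,-7.5,0,8.7],[1.5,-4.7,-7.5,0,8.7],[1.5,-4.7,-7.5,0,8.7]]'
python3 - <<'E'
from rig import cams
import cv2
c=cams.capture("side")
cv2.imwrite("pics/p4.png",cv2.resize(c["image"][160:340,340:540],None,fx=3,fy=3,interpolation=2))
E
```

```text
time_s: 5.22
position: [0.5989, -0.1951, 0.1373]
tcp_rot: [[0.05, 0.999, 0.003], [0.999, -0.05, -0.002], [-0.001, 0.003, -1.0]]
force: [0.4, 0.8, -0.2]
opening: 0.922
grasp_force: 0.0
```

View pics/p4.png

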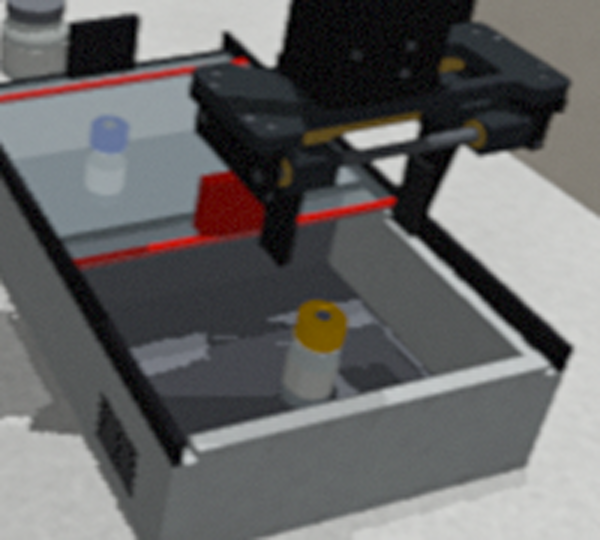

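The fingers straddle the vial: fingertips at p4 (278,262) and (405,230), midpoint over the cap as predicted. I'll descend and grip.

```bash
python3 -m inch '[[0,0,-3,0,8.7],[0,0,-6,0,8.7],[0,0,-8,0,8.7],[0,0,-9.3,0,8.7],[0,0,-9.3,0,8.7],[0,0,-9.3,0,8.7],[0,0,-9.3,0,4],[0,0,-9.3,0,2.5]]'; python3 -m inch '[[0,0,0,0,2.5],[0,0,0,0,2.5],[0,0,0,0,2.5],[0,0,0,0,2.5],[0,0,0,0,2.5],[0,0,0,0,2.5]]'
```

```text
time_s: 5.93
position: [0.599, -0.1952, 0.0445]
tcp_rot: [[0.05, 0.999, 0.003], [0.999, -0.05, -0.002], [-0.002, 0.004, -1.0]]
force: [-0.4, -0.3, 1.0]
opening: 0.918
grasp_force: 0.0
time_s: 6.43
position: [0.5976, -0.1945, 0.0425]
tcp_rot: [[0.05, 0.999, -0.0], [0.999, -0.05, 0.0], [-0.0, -0.0, -1.0]]
force: [-0.5, -0.5, -0.8]
opening: 0.474
grasp_force: 0.0
```

```bash
python3 -m inch '[[0,0,0,0,2],[0,0,0,0,2],[0,0,0,0,2],[0,0,0,0,2],[0,0,0,0,2]]'; python3 -m inch '[[0,0,0.5,0,2],[0,0,2,0,2],[0,0,4,0,2],[0,0,7,0,2],[0,0,10,0,2],[0,0,13,0,2],[0,0,16,0,2],[0,0,17,0,2],[0,0,17,0,2]]'
```

```text
time_s: 6.85
position: [0.5976, -0.1945, 0.0425]
tcp_rot: [[0.05, 0.999, -0.0], [0.999, -0.05, 0.0], [0.0, -0.0, -1.0]]
force: [-0.5, -0.5, -0.8]
opening: 0.334
grasp_force: 30.0
time_s: 7.6
position: [0.5994, -0.1954, 0.2163]
tcp_rot: [[0.05, 0.999, 0.007], [0.999, -0.05, -0.004], [-0.003, 0.007, -1.0]]
force: [-0.5, -0.3, -0.6]
opening: 0.334
grasp_force: 30.0
```

Gripped at opening 0.334, about 29 mm. Now I carry it to the reader.

```bash
python3 -m inch '[[-0.3,1,0,0,2],[-0.8,3,0,0,2],[-1.6,6,0,0,2],[-2.4,9,0,0,2],[-3.2,12,0,0,2],[-4,15,0,0,2],[-4.8,18,0,0,2],[-5.6,21,0,0,2],[-6.4,24,0,0,2],[-7.2,27,0,0,2]]'; python3 -m inch '[[-0.8,3,0,0,2],[-1.6,6,0,0,2],[-2.4,9,0,0,2],[-3.2,12,0,0,2],[-4,15,0,0,2],[-4.8,18,0,0,2],[-5.6,21,0,0,2],[-6.1,23,0,0,2],[-6.4,24,0,0,2],[-6.4,24,0,0,2]]'; python3 -m inch '[[0,0,-1,0,2],[0,0,-2.5,0,2],[0,0,-4,0,2],[0,0,-5.5,0,2],[0,0,-6.5,0,2],[0,0,-7,0,2],[0,0,-7,0,2],[0,0,-7,0,2]]'
python3 - <<'E'
from rig import cams
import cv2,numpy as np
c=cams.capture("side");t=cams.capture("top")
a=cv2.resize(c["image"][90:220,240:370],(500,500),interpolation=2)
b=cv2.resize(t["image"][150:230,190:290],(300,240),interpolation=2)
cv2.imwrite("pics/p5.png",np.hstack([a,cv2.copyMakeBorder(b,0,260,0,0,0)]))
E
```

```text
time_s: 8.43
position: [0.5224, 0.0775, 0.2099]
tcp_rot: [[0.05, 0.999, -0.006], [0.999, -0.05, 0.001], [0.0, -0.006, -1.0]]
force: [1.0, 0.3, -1.2]
opening: 0.334
grasp_force: 30.0
time_s: 9.27
position: [0.459, 0.3168, 0.2104]
tcp_rot: [[0.047, 0.999, -0.004], [0.999, -0.047, -0.001], [-0.002, -0.004, -1.0]]
force: [-0.1, -1.0, -0.3]
opening: 0.34
grasp_force: 30.0
time_s: 9.93
position: [0.4619, 0.3149, 0.1423]
tcp_rot: [[0.051, 0.999, -0.0], [0.999, -0.051, -0.0], [-0.0, -0.0, -1.0]]
force: [0.2, -0.7, 0.4]
opening: 0.336
grasp_force: 30.0
```

View pics/p5.png

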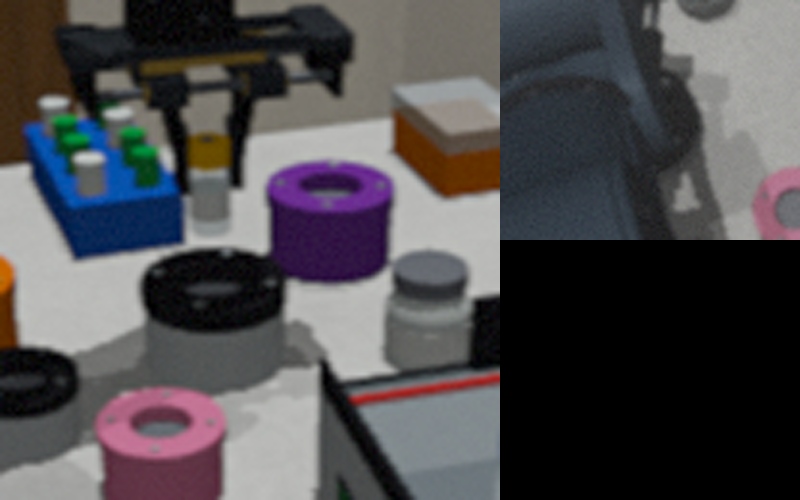

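The side view shows the vial upright in the grip, its bottom at p5 (211,228), above the large black reader. The screw pairs on that reader give its top-face centre as p5 (214,277) and tc (167.5,293.8). I'll refine with those.

Run:
```python
from h import *
np.set_printoptions(precision=4,suppress=True)
b=(240+214*.26-.4,90+277*.26-.4)
print(tri(tc(167.5,293.8),b),plane("top",tc(167.5,293.8),.068),plane("side",b,.068),b)
print(proj("side",(.462,.315,.1095)),(240+211*.26-.4,90+228*.26-.4))
```

```text
(array([0.4647, 0.3199, 0.0691]), np.float64(0.0004458095392548018)) [0.4652 0.32   0.068 ] [0.4651 0.3219 0.068 ] (295.24, 161.61999999999998)
[294.4875 149.3491] (294.46000000000004, 148.88)
```

The reader well is at (0.465, 0.320) with its top at z 0.069, and both views agree.

```bash
python3 -m inch '[[0.3,0.5,0,0,2],[0.3,0.5,-1,0,2],[0.3,0.5,-2.5,0,2],[0.3,0.5,-4,0,2],[0.3,0.5,-5,0,2],[0.3,0.5,-5.5,0,2],[0.3,0.5,-5.8,0,2],[0.3,0.5,-5.8,0,2],[0.3,0.5,-5.8,0,2]]'
```

```text
time_s: 10.88
position: [0.4649, 0.3207, 0.0848]
tcp_rot: [[0.05, 0.999, 0.001], [0.999, -0.05, 0.0], [0.0, 0.001, -1.0]]
force: [0.3, 0.0, 0.8]
opening: 0.339
grasp_force: 30.0
```

```bash
python3 -m inch '[[0,0,-0.1,0,2],[0,0,-0.2,0,2],[0,0,-0.2,0,2],[0,0,-0.2,0,2]]'; python3 -m inch '[[0,0,0,0,3.5],[0,0,0,0,4.5],[0,0,0,0,6],[0,0,0,0,6],[0,0,0,0,6],[0,0,0,0,6],[0,0,0,0,6],[0,0,0,0,6]]'; python3 -m inch '[[0,0,1,0,6],[0,0,3,0,6],[0,0,6,0,6],[0,0,10,0,6],[0,0,14,0,6],[4,-8,14,0,6],[8,-16,14,0,6],[8,-16,14,0,6],[8,-16,14,0,6],[8,-16,14,0,6]]'
python3 - <<'E'
from rig import cams
import cv2,numpy as np
c=cams.capture("side");t=cams.capture("top")
a=cv2.resize(c["image"][110:330,230:540],(564,400),interpolation=2)
b=cv2.resize(t["image"][140:240,190:250],(236,394),interpolation=2)
cv2.imwrite("pics/p6.png",np.hstack([a,cv2.copyMakeBorder(b,0,6,0,0,0)]))
E
```

```text
time_s: 11.22
position: [0.4648, 0.3205, 0.0829]
tcp_rot: [[0.05, 0.999, 0.001], [0.999, -0.05, 0.0], [0.0, 0.001, -1.0]]
force: [-0.3, 0.0, -0.3]
opening: 0.336
grasp_force: 30.0
time_s: 11.88
position: [0.4646, 0.3205, 0.0825]
tcp_rot: [[0.05, 0.999, -0.0], [0.999, -0.05, 0.0], [0.0, -0.0, -1.0]]
force: [-0.5, -0.4, -0.3]
opening: 0.684
grasp_force: 0.0
time_s: 12.72
position: [0.5477, 0.1557, 0.2238]
tcp_rot: [[0.054, 0.999, 0.004], [0.999, -0.054, -0.002], [-0.002, 0.004, -1.0]]
force: [-0.3, 0.7, 0.2]
opening: 0.688
grasp_force: 0.0
```

View pics/p6.png

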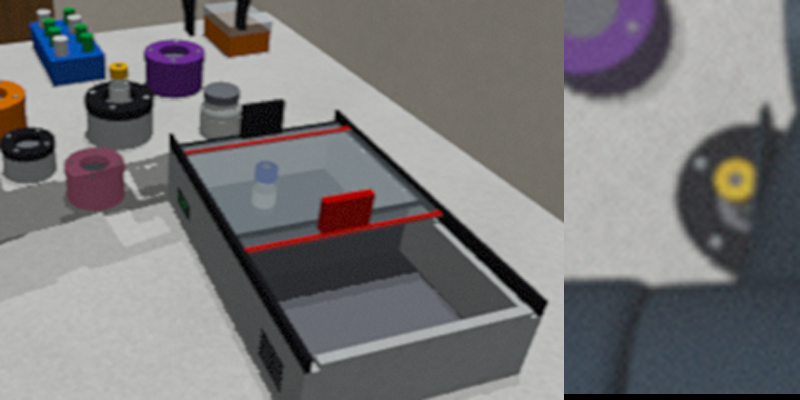

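The yellow vial stands upright in the well at p6 (119,80). The blue vial is untouched at (265,185), its lid is still shut, and the gripper is clear of everything.

```bash
python3 -m inch '[[0,0,0,0,6],[0,0,0,0,6],[0,0,0,0,6]]' | head -1; python3 -c "
from rig import bot
print(bot.hand_in())"
```

```text
time_s: 13.07
the job is handed in; nothing more can be done
None
```

The red lid is slid open over the other lid, the yellow-capped vial stands upright in the well of the large black-topped reader, the blue vial and its lid were left alone, and the job was handed in at about 13 s.

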